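# Thread-length check of a stud with the GO ring gauge

### The job

Take the GO ring gauge (green band) from the mat, leaving the NO-GO gauge alone, and set it level on the stud in the vice with the two red start marks together. Screw it down clockwise, counting its turns from there, until it meets the shoulder and resistance rises, and leave it hand-snug, so that it stays pressed against the shoulder, but never force it. Then report on the result box: press the green button if it made a full turn or more before it stopped, the red one if it made less.

Things in the scene. Friction and masses are not known exactly. Their poses are not given: they have to be found in the camera images.
- go_gauge: the GO thread ring gauge: steel ring, outer diameter 60, height 26, bore 30, 0.43 kg, green band near its top, red start mark on its top face. Origin at the centre of its underside, z up along its axis; the red mark lies along its +x axis.
- nogo_gauge: the NO-GO ring gauge, not to be used: smaller steel ring, outer diameter 54, height 16, red band. Origin at the centre of its underside.
- stud: the sample stud, upright in a small bench vice fixed to the bench. Origin on the stud's axis at bench height, z up. The vice jaws (x -47 to 47, y -35 to 35 mm, up to z 52) and its screw (to x 112, up to z 50) lie along x. Above the shoulder: right-hand thread, diameter 29, pitch 6 mm (clockwise from above goes down), then a plain pilot point of diameter 25 from z 90, narrowing to 24 at z 101 and 16 at the tip.
- stud_tip (a point): centre of the stud's flat tip, 110 mm above the bench. The red start mark on it lies along the +x axis (yaw) of stud and point. Set down with its red mark within 0.3 rad of this one the gauge catches as soon as it is turned clockwise; set down more than 0.35 rad clockwise of it, it lies about 6 mm too high and needs most of a turn more.
- stud_start (a point): point on the stud's axis, 79.5 mm above the bench: where the centre of the gauge's underside comes to rest when it is set on level, red marks together. From here it goes down 6 mm per turn; the thread has 0.5 mm of axial play and is self-locking (a released gauge stays).
- shank: the stud's plain shank below the thread, diameter 38; origin on the axis at its upper end, the shoulder on which the gauge's underside stops, 72 to 77.2 mm above the bench (it differs from stud to stud). After first contact about 0.5 rad more takes up the play; then the gauge is clamped, some 10 to 25 N per further radian, with a torque of 0.01 to 0.02 N m per newton. Hand-snug is 8 to 30 N.
- ok_button (a joint): green push button (gauge made a full turn or more): 0 released, 0.006 m fully down, spring-loaded, 5 N
- ok_button_top (a point): centre of the green button's top face when released, 64 mm above the bench; button diameter 32
- ng_button (a joint): red push button (gauge made less than a full turn): 0 released, 0.006 m fully down, spring-loaded, 5 N
- ng_button_top (a point): centre of the red button's top face when released, 64 mm above the bench; button diameter 32
- gauge_mat: green rubber mat on which both gauges lie, 130 by 250, 8 thick, fixed; origin at the centre of its underside
Mind the look-alikes: they are no part of the job. Leave any blue, brown or pink look-alike of the part that bears ok_button alone.

How it is judged (in metres and radians):
On the way, in this order (a step that is already met when the one before it is completed fails the run):
1. the gauge is on the stud, level, and its thread has caught (horizontal distance between go_gauge and stud below 0.002 m and angle between go_gauge's own z axis and vertical below 0.06 rad and height (world z) of go_gauge below 0.0785 m), for 0.2 s.
2. the gauge is tight against the shoulder, with more than its own weight (contact force between go_gauge and shank above 6 N and horizontal distance between go_gauge and stud below 0.002 m), for 0.2 s.
3. the right button is pressed (((height (world z) of shank below 0.0753 m and value of joint ok_button above 0.004 m) or (height (world z) of shank above 0.0732 m and value of joint ng_button above 0.004 m))), for 0.04 s.
At the end, for the whole second after the job is handed in: the GO gauge sits level (3.4 degrees) and central (2 mm) on the stud, at rest, still tight against the shoulder (more than 5.5 N, its own weight being 3.8 to 4.7 N); both buttons are up again (contact force between go_gauge and shank above 5.5 N and horizontal distance between go_gauge and stud below 0.002 m and angle between go_gauge's own z axis and vertical below 0.06 rad and linear speed of go_gauge below 0.01 m/s and value of joint each of ok_button, ng_button below 0.002 m); the robot touches nothing.
It fails at once if the gauge is forced against the shoulder (over 45 N) (contact force between go_gauge and shank above 45 N).
It fails at once if the gauge is forced onto the stud or its thread (over 55 N) (contact force between go_gauge and stud above 55 N).
It fails at once if the wrong button is pressed: green for a stud with clearly less than a full turn (height (world z) of shank above 0.0753 m and value of joint ok_button above 0.003 m).
It fails at once if the wrong button is pressed: red for a stud with clearly more than a full turn (height (world z) of shank below 0.0732 m and value of joint ng_button above 0.003 m).
It fails at once if the NO-GO gauge is moved (over 10 mm) (distance of nogo_gauge from where it was at the start of the episode above 0.01 m).
It also fails if it takes over 72 s, if anything falls off the work surface, if the arm or the gripper's body presses on something with over 40 N, if the wrist force passes 120 N, or if a joint passes its speed limit or range.

### The arm

A 6-joint arm with a two-finger parallel gripper is mounted at the origin on the work surface. World frame = base frame: x ahead of the robot, y to its left, z up, the work surface at z = 0. Lengths are in mm, angles in rad, forces in N, time in s.
With the tool pointing down it reaches from about 275 to 750 mm from the base axis. Payload 10.2 kg.
Tool frame: the origin (TCP) lies midway between the tips of the shut fingers; the grasp point (between the pads) lies 19 mm behind it; z points along the fingers, y is the line along which they close (so a half turn about z gives the same grasp; the last joint's range is limited). The gripper opens to 85 mm and grips with 20 to 120 N. Pads are 22 mm wide; open, the fingers measure 114 mm over their backs; the gripper's body (76 mm by 85 mm) begins 54 mm behind the grasp point. The pads swing forward as they close: fully open they stand 13 mm farther back than shut.
Start: joints at [1.083, 0.313, 1.498, -0, 1.331, -0.223], TCP at [137.414, 506.704, 231.294] pointing down, gripper open.
Joint ranges: [-2.94, 2.94], [-0.97, 2.17], [0.19, 2.56], [-1.23, 4.37], [0.02, 3.11], [-2.88, 2.88]. Speed limits (rad/s): [2.39, 2.39, 3.01, 3.14, 3.14, 3.14].

### API

Orientations are given as a unit quaternion [w, x, y, z].
In Python, from rig import ctrl gives the robot as it stands.
- The arm moves only by the tool send_rows, never from a script. Its argument "targets" is a list of rows, each a list of 7 numbers: the closure, from -1 (fully open) to 1 (shut), so that 0 is half open, then the shift along the tool's x, y, z in m, then the turn, a rotation vector about the tool's x, y, z in rad. In form: [[claw, dx, dy, dz, ax, ay, az], ...]. A call has exactly 10 rows; each row shifts and turns the commanded pose from where the row before left it, along the tool's axes as they then stand; what a row does not reach is not made up. A row lasts 1/8 s, in which the tool goes at most 62.5 mm and 10.7 degrees, less where a joint would pass 70% of its speed; a pose out of reach is approached as far as the arm can. A call with a gripper value outside its range is refused whole. The fingers move at their own pace and stop on an object; "squeeze" is the grip in N (left out, the last holds). Time passes only in rows, so rows that do not move let the fingers close, or fill a call up. It gives the time, the measured TCP pose, the force, the opening and the grip force at its end, in the units of the state.
- ctrl.sense(): the state, without advancing time (a new reading comes with each control period).
- ctrl.capture(name): name is "scene" or "top" or "wrist"; returns a dict with "img" (400x640x3 uint8, red, green, blue), "camera_matrix" (3x3 intrinsics, pixels), "R" (3x3) and "t" (3): a world point X has camera coordinates R X + t. Camera axes: x right, y down, z forward; pixel columns grow to the right and rows downward; lengths in mm; the calibration is good to about 2 mm. A picture is of the moment at which its call begins. There is no depth.
- ctrl.finish_job(): hands the job in; it is judged then, once.
Trained networks look in a picture, given as the dict that the camera call returned (one of the last four; its "shot" number tells which), for a name from the list of things; names that differ only in an ending like _2 or _b are one class to them, and where a whole thing is asked for, a point or a joint stands for the part that bears it (a point fixed in the world has none). Each returns a list of dicts, best first, with "score" (0 to 1); they miss things now and then, are a little off and sometimes report something else, mostly with a low value. They report only what shows in the picture. A call takes as long as a camera call. They do not tell look-alikes from the thing itself.
- ctrl.boxes_of(query, picture): "extent" ([left, top, width, height] in pixels, round what is visible of it).
- ctrl.landmark_of(query, picture): "point" ([column, row] in pixels: a listed point, or the origin of a listed thing).
The state is a dict: "time_s": time; "joints": joint angles; "dq": joint speeds; "tau": joint torques, N m; "eef_pos": TCP position; "ee_rot": TCP orientation; "force": force on the tool from outside, world axes, zero at the start; "wrist_torque": the same for the moment, N m; "grip_width": opening from 0.0 (shut) to 1.0 (fully open); "grip_force": force on a finger pad.
Only numpy, scipy, OpenCV 4.12 (cv2) and the standard library are available. Lean on these libraries where they do the work, as an engineer would, in place of code of your own. Each camera call takes 0.05 s, during which the arm holds its last target. There are 200 camera calls.

## Working session

There is one attempt and no reset: what is moved stays moved. The work goes in short steps, Python scripts to look and compute and a tool call to move; the robot and the scene stay as the last step left them, time stands still between calls to the robot, and variables do not carry over. Pictures are saved under pics/ and viewed, at most 10 in all, crops included, and the job is handed in when it is done.

Besides the shell and the picture viewer there is one more tool, called after ">>>" as a command line: name --pt "numbers of a row" for each row, then --argument value for the rest. send_rows: Moves the arm, as the interface text tells. Its arguments: {"type":"object","properties":{"targets":{"type":"array"},"squeeze":{"type":"number"}},"required":["targets"]}

```bash
ls; mkdir -p pics
cat > h.py <<'E'
from rig import ctrl
import numpy as np, cv2
from scipy.spatial.transform import Rotation as Ro
def ray(p,uv,z):
    K=np.array(p["camera_matrix"]);R=np.array(p["R"]);t=np.array(p["t"])
    d=R.T@np.linalg.inv(K)@np.array([uv[0],uv[1],1.]);c=-R.T@t
    return c+d*(z-c[2])/d[2]
def save(p,n): cv2.imwrite("pics/"+n,cv2.cvtColor(p["img"],cv2.COLOR_RGB2BGR))
def proj(p,X):
    q=np.array(p["camera_matrix"])@(np.array(p["R"])@np.array(X)+np.array(p["t"]));return q[:2]/q[2]
E
python3 - <<'E'
from h import *
np.set_printoptions(precision=2,suppress=True)
H=dict(go_gauge=8,nogo_gauge=8,stud_tip=110,stud_start=79.5,ok_button_top=64,ng_button_top=64,gauge_mat=0)
ims=[]
for n in ["top","scene"]:
    p=ctrl.capture(n);ims.append(p["img"])
    for q,z in H.items():
        for r in ctrl.landmark_of(q,p)[:3]:
            print(n,q,round(r["score"],2),np.array(r["point"]),ray(p,r["point"],z)[:2])
    print(-np.array(p["R"]).T@p["t"])
    save(p,n+"0.png")
s=ctrl.sense();print(s)
E
```

```text
pics
top go_gauge 0.66 [217.  182.9] [475.16 327.86]
top go_gauge 0.51 [244.  189.1] [453.   223.78]
top nogo_gauge 0.52 [242.9 189.8] [450.25 227.82]
top stud_tip 0.83 [302.4 161.9] [535.54  -1.86]
top stud_start 0.59 [303.  161.4] [545.31  -1.7 ]
top stud_start 0.49 [379.8 173.3] [ 505.77 -277.78]
top ok_button_top 0.63 [349.3 223.8] [ 324.2  -171.35]
top ok_button_top 0.61 [278.8 218.8] [337.43  80.28]
top ok_button_top 0.46 [389.7 268.5] [ 170.86 -313.16]
top ng_button_top 0.52 [455.4 139.7] [ 639.2  -555.79]
top ng_button_top 0.51 [378.7 174.8] [ 503.7 -276. ]
top ng_button_top 0.5 [305.3 220.2] [334.15 -14.6 ]
top gauge_mat 0.95 [228.  185.3] [468.1  287.64]
[ 212.66  -95.01 1360.13]
scene go_gauge 0.68 [440.3 307.3] [477.39 338.56]
scene nogo_gauge 0.57 [405.3 279.7] [460.77 223.77]
scene stud_tip 0.69 [252.8 193. ] [ 554.95 -239.99]
scene stud_tip 0.66 [314.1 228.3] [547.92 -15.7 ]
scene stud_start 0.94 [318.3 237.1] [543.06  -5.76]
scene stud_start 0.74 [251.8 192.1] [ 532.08 -272.57]
scene ok_button_top 0.67 [274.4 200.7] [ 504.54 -208.59]
scene ok_button_top 0.61 [382.4 210.3] [334.35  55.25]
scene ok_button_top 0.5 [316.3 139.2] [ 193.21 -317.79]
scene ng_button_top 0.55 [302.6 168.8] [ 341.32 -245.76]
scene ng_button_top 0.51 [303.9 131.7] [ 187.32 -379.5 ]
scene ng_button_top 0.43 [169.3 174.6] [ 629.28 -541.46]
scene gauge_mat 0.87 [422.7 294. ] [464.95 280.82]
[1228.36  599.98 1043.28]
{'time_s': 0.8, 'joints': array([ 1.08,  0.31,  1.5 ,  0.  ,  1.33, -0.22]), 'dq': array([-0., -0.,  0.,  0., -0., -0.]), 'tau': array([  0.  , -41.22, -25.99,  -0.  ,   0.  ,   0.  ]), 'eef_pos': array([137.42, 506.71, 231.33]), 'ee_rot': array([0.  , 0.13, 0.99, 0.  ]), 'force': array([-0.27,  0.03, -0.16]), 'wrist_torque': array([ 0.01, -0.06, -0.01]), 'grip_force': 0.0, 'grip_width': 1.0005583183778555}
```

Run:
```python
import cv2,numpy as np
a=cv2.imread("pics/top0.png")[110:290,180:480];b=cv2.imread("pics/scene0.png")[110:340,150:470]
cv2.imwrite("pics/c1.png",cv2.resize(a,None,fx=2.6,fy=2.6,interpolation=2));cv2.imwrite("pics/c2.png",cv2.resize(b,None,fx=2.5,fy=2.5,interpolation=2))
```

```text
(no output)
```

View pics/c1.png

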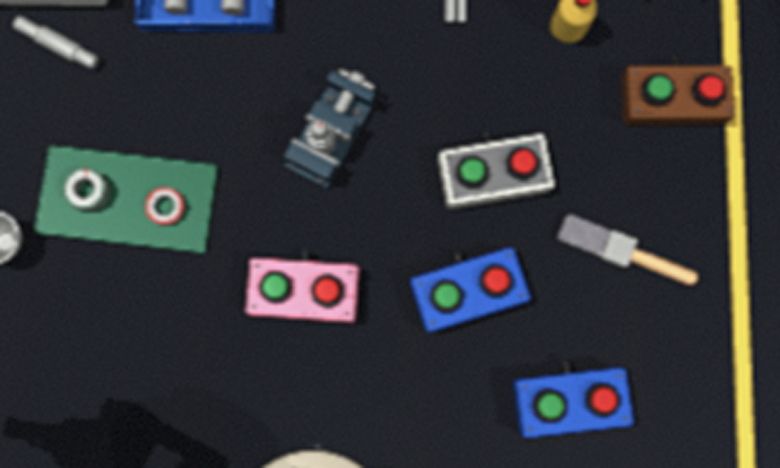

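View pics/c2.png

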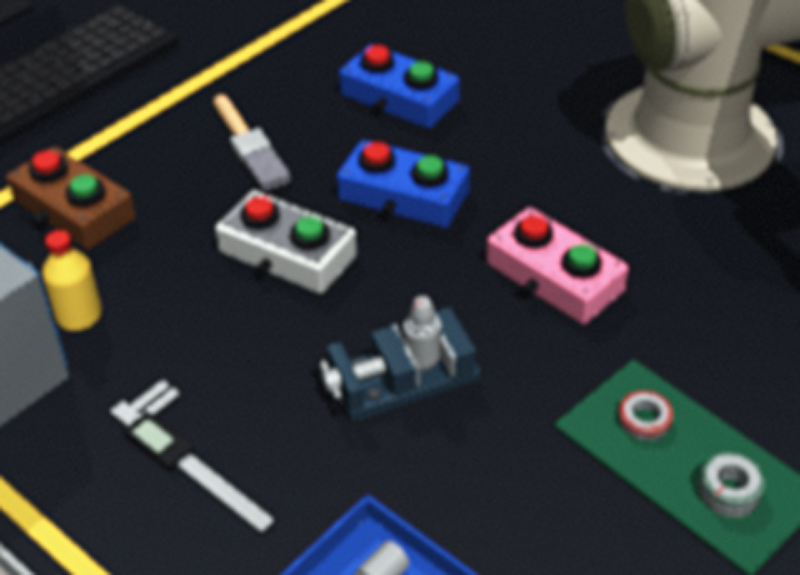

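The result box is the grey/white one: green at top-pixel (362,176), red at (381,172). GO gauge is at (213,182) and the stud at (303,162). Next, wrist camera above the gauges.

```bash
cat >> h.py <<'E'
def tool(): 
    s=ctrl.sense();w,x,y,z=s["ee_rot"];return np.array(s["eef_pos"]),Ro.from_quat([x,y,z,w]).as_matrix(),s
def st():
    e,T,s=tool();print(round(s["time_s"],2),"eef",e.round(1),"xdir",np.arctan2(T[1,0],T[0,0]).round(4),"zdir",T[:,2].round(4),"F",np.array(s["force"]).round(2),"M",np.array(s["wrist_torque"]).round(3),"grip",round(s["grip_width"],3),round(s["grip_force"],1),"q",np.array(s["joints"]).round(2));return e,T
def togo(X):
    e,T,s=tool();return T.T@(np.array(X)-e)
E
python3 - <<'E'
from h import *
np.set_printoptions(precision=2,suppress=True)
e,T=st()
p=ctrl.capture("wrist");c=-np.array(p["R"]).T@p["t"];print("cam",T.T@(c-e),p["R"]@T,p["camera_matrix"])
p=ctrl.capture("top")
for n,uv,z in [("go",(213,182.3),34),("nogo",(243.5,189.2),24),("green",(361.9,175.8),64),("red",(381.2,172.1),64),("tip",(302.5,162),110)]: print(n,ray(p,uv,z))
print(togo([455,325,260]))
E
```

```text
0.8 eef [137.4 506.7 231.3] xdir 2.8768 zdir [ 0.  0. -1.] F [-0.27  0.03 -0.16] M [ 0.01 -0.06 -0.01] grip 1.001 0.0 q [ 1.08  0.31  1.5   0.    1.33 -0.22]
cam [  82.25    0.6  -142.67] [[ 0.    1.    0.  ]
 [-0.95  0.   -0.32]
 [-0.32 -0.    0.95]] [[280.77   0.   318.05]
 [  0.   280.77 198.69]
 [  0.     0.     1.  ]]
go [472.14 334.84  34.  ]
nogo [449.75 221.87  24.  ]
green [ 499.04 -215.39   64.  ]
red [ 513.84 -285.06   64.  ]
tip [535.19  -2.22 110.  ]
[-354.08  -92.28  -28.68]
```

>>> send_rows --pt "-1 -0.045 -0.0115 0 0 0 0" --pt "-1 -0.045 -0.0115 0 0 0 0" --pt "-1 -0.045 -0.0115 0 0 0 0" --pt "-1 -0.045 -0.0115 0 0 0 0" --pt "-1 -0.045 -0.0115 0 0 0 0" --pt "-1 -0.045 -0.0115 0 0 0 0" --pt "-1 -0.045 -0.0115 0 0 0 0" --pt "-1 -0.039 -0.0115 0 0 0 0" --pt "-1 0 0 0 0 0 0" --pt "-1 0 0 0 0 0 0" --squeeze 35

```text
time_s: 2.15
eef_pos: [454.5, 325.5, 231.2]
ee_rot: [-0.0, 0.132, 0.991, -0.0]
force: [-1.0, 0.8, 0.5]
grip_width: 1.003
grip_force: 0.0
```

Run:
```python
from h import *
np.set_printoptions(precision=2,suppress=True)
e,T=st()
p=ctrl.capture("wrist");save(p,"w1.png")
for q,z in dict(go_gauge=8,nogo_gauge=8,gauge_mat=0).items():
    for r in ctrl.landmark_of(q,p)[:2]: print(q,r["score"],r["point"],ray(p,r["point"],z)[:2])
    for r in ctrl.boxes_of(q,p)[:2]: print(q,r["score"],r["extent"])
i=cv2.cvtColor(p["img"],cv2.COLOR_RGB2HSV)
m=((i[...,0]<8)|(i[...,0]>172))&(i[...,1]>110)&(i[...,2]>70)
n,l,stt,c=cv2.connectedComponentsWithStats(m.astype(np.uint8))
for k in range(1,n):
    if stt[k,4]>5: print("red",stt[k],c[k],ray(p,c[k],34)[:2])
```

```text
2.15 eef [454.5 325.5 231.2] xdir 2.8769 zdir [-0.  0. -1.] F [-1.05  0.82  0.51] M [-0.04 -0.03 -0.04] grip 1.003 0.0 q [ 0.41  0.39  1.39  0.    1.36 -0.89]
go_gauge 0.63 [332.0, 182.5] [477.38 339.27]
nogo_gauge 0.62 [243.9, 186.3] [451.33 222.65]
nogo_gauge 0.68 [224.6, 168.5, 41.7, 40.6]
gauge_mat 0.69 [289.7, 185.2] [468.06 281.64]
gauge_mat 0.82 [190.3, 123.4, 197.7, 118.6]
red [  0 141  19  30 430] [  7.51 156.47] [335.11 -33.26]
red [235 174  15   2  15] [242.   174.33] [430.74 234.56]
red [225 176   9  20  28] [227.04 185.46] [439.35 211.42]
red [251 176  13  19  26] [258.92 183.96] [447.98 250.8 ]
red [261 196   2   5   7] [261.43 197.86] [466.26 247.87]
```

View pics/w1.png

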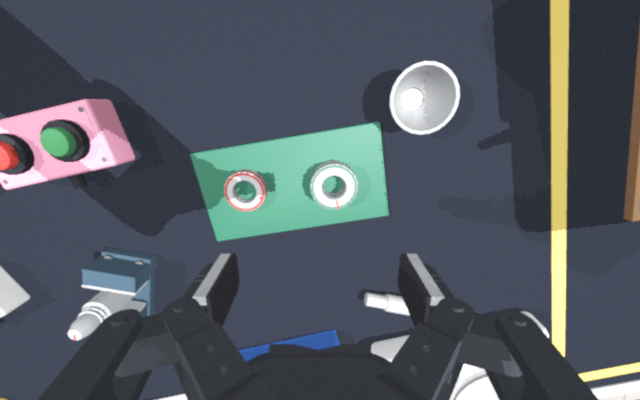

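The wrist view shows the GO gauge at (333,186) with its red mark at (337,203), the NO-GO at (245,191), and the stud with its mark in the lower left. I'll measure the mark's yaw and estimate the stud's.

```bash
cat >> h.py <<'E'
def rectify(p,c,z,half=45,s=4):
    # metric top-down patch of plane z around c; returns image, px->world: x=c0+(half - row/s), y=c1+(half-col/s)
    pts=[(c[0]+half,c[1]+half),(c[0]+half,c[1]-half),(c[0]-half,c[1]-half),(c[0]-half,c[1]+half)]
    src=np.float32([proj(p,[a,b,z]) for a,b in pts]);n=2*half*s
    M=cv2.getPerspectiveTransform(src,np.float32([[0,0],[n,0],[n,n],[0,n]]))
    return cv2.warpPerspective(p["img"],M,(n,n),flags=cv2.INTER_CUBIC)
E
python3 - <<'E'
from h import *
p=ctrl.capture("wrist");a=rectify(p,(474,337),34)
t=ctrl.capture("top");b=rectify(t,(536,-2),110,60,3)
sc=ctrl.capture("scene");c=rectify(sc,(540,-4),110,60,3)
o=np.hstack([a,b,c]);cv2.imwrite("pics/r1.png",cv2.resize(o[:,:,::-1],None,fx=.74,fy=.74))
for n,q in (("top",t),("scene",sc)):
  for k in ("ng_button_top","ok_button_top","stud_tip","stud","shank","stud_start"):
    for r in ctrl.landmark_of(k,q)[:3]:print(n,k,round(r["score"],2),ray(q,r["point"],dict(stud=0,shank=75,stud_tip=110,stud_start=79.5).get(k,64)).round(1))
E
```

```text
top ng_button_top 0.63 [ 627.9 -557.2   64. ]
top ng_button_top 0.61 [ 355.  -253.5   64. ]
top ng_button_top 0.59 [331.6 -11.1  64. ]
top ok_button_top 0.54 [ 613.1 -477.5   64. ]
top ok_button_top 0.45 [ 182.  -322.3   64. ]
top ok_button_top 0.43 [ 328.9 -178.1   64. ]
top stud_tip 0.82 [543.1  -0.9 110. ]
top stud 0.71 [540.9   1.5   0. ]
top stud 0.38 [455.2 225.3   0. ]
top shank 0.57 [549.6 -11.4  75. ]
top stud_start 0.6 [551.1  10.4  79.5]
scene ng_button_top 0.64 [ 628.7 -540.8   64. ]
scene ng_button_top 0.61 [ 518.7 -282.    64. ]
scene ng_button_top 0.61 [ 336.4 -249.3   64. ]
scene ok_button_top 0.61 [ 623.4 -500.9   64. ]
scene ok_button_top 0.57 [ 184.8 -335.    64. ]
scene ok_button_top 0.49 [ 496.  -219.5   64. ]
scene stud_tip 0.71 [554.5   0.7 110. ]
scene stud 0.9 [5.443e+02 2.000e-01 0.000e+00]
scene shank 0.58 [538.   -3.5  75. ]
scene stud_start 0.86 [542.    1.7  79.5]
scene stud_start 0.7 [ 536.6 -274.5   79.5]
scene stud_start 0.6 [531.3 360.2  79.5]
```

View pics/r1.png

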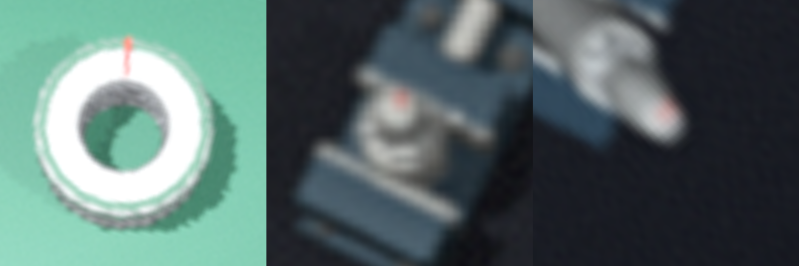

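>>> send_rows --pt "-1 0 0 0.01 0 0 -0.183" --pt "-1 0 0 0.01 0 0 -0.183" --pt "-1 0 0 0.01 0 0 -0.183" --pt "-1 0 0 0.01 0 0 -0.183" --pt "-1 0 0 0.01 0 0 -0.183" --pt "-1 0 0 0.01 0 0 -0.183" --pt "-1 0 0 0.01 0 0 -0.183" --pt "-1 0 0 0.01 0 0 -0.183" --pt "-1 0 0 0.01 0 0 -0.183" --pt "-1 0 0 0.01 0 0 -0.183"

```text
time_s: 4.5
eef_pos: [455.0, 325.3, 131.0]
ee_rot: [-0.0, 0.707, -0.707, -0.0]
force: [0.4, -0.5, 0.1]
grip_width: 1.0
grip_force: 0.0
```

Run:
```python
from h import *
np.set_printoptions(precision=2,suppress=True)
e,T=st()
p=ctrl.capture("wrist")
c0=np.array([476.,339.]);a=rectify(p,c0,34,45,4);cv2.imwrite("pics/r2.png",a[:,:,::-1])
print(proj(p,[476,339,34]))
g=cv2.cvtColor(a,cv2.COLOR_RGB2HSV)
w=((g[...,1]<60)&(g[...,2]>200)).astype(np.uint8)
for meth in cv2.findContours(w,cv2.RETR_CCOMP,cv2.CHAIN_APPROX_NONE)[0]:
    if cv2.contourArea(meth)>1500:
        (x,y),ax,an=cv2.fitEllipse(meth);print("ell",c0+45-np.array([y,x])/4,np.array(ax)/4)
r=((g[...,0]<8)|(g[...,0]>170))&(g[...,1]>70)
n,l,s,c=cv2.connectedComponentsWithStats(r.astype(np.uint8))
for k in range(1,n):
    if s[k,4]>20:print("red",c0+45-np.array([c[k][1],c[k][0]])/4,s[k,4])
for r in ctrl.landmark_of("go_gauge",p)[:2]: print(r["score"],ray(p,r["point"],8))
```

```text
4.5 eef [455.  325.3 131. ] xdir -1.5704 zdir [ 0.  0. -1.] F [ 0.37 -0.49  0.12] M [ 0.03 -0.03 -0.02] grip 1.0 0.0 q [ 0.41  0.48  1.53  0.    1.13 -2.73]
[295.68 213.95]
ell [476.51 339.21] [57.86 59.96]
ell [476.61 340.2 ] [29.82 30.62]
red [504.1  338.88] 112
0.69 [477.54 339.18   8.  ]
```

View pics/r2.png

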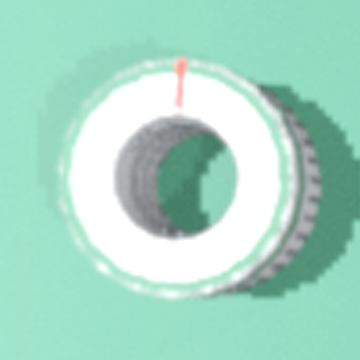

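Centre (476.5, 339.7), mark yaw ≈ -0.03 rad. Descending onto it.

>>> send_rows --pt "-1 -0.0072 -0.0108 0.01 0 0 0" --pt "-1 -0.0072 -0.0107 0.02 0 0 0" --pt "-1 0 0 0.03 0 0 0" --pt "-1 0 0 0.03 0 0 0" --pt "-1 0 0 0.02 0 0 0" --pt "-1 0 0 0.01 0 0 0" --pt "-1 0 0 0.006 0 0 0" --pt "-1 0 0 0 0 0 0" --pt "0 0 0 0 0 0 0" --pt "0 0 0 0 0 0 0"

```text
time_s: 5.85
eef_pos: [477.2, 339.8, 6.2]
ee_rot: [0.001, -0.705, 0.709, -0.0]
force: [1.2, -0.7, 3.9]
grip_width: 0.681
grip_force: 37.1
```

>>> send_rows --pt "0.4 0 0 0 0 0 0" --pt "0.4 0 0 0 0 0 0" --pt "0.4 0 0 0 0 0 0" --pt "0.4 0 0 0 0 0 0" --pt "0.4 0 0 0 0 0 0" --pt "0.4 0 0 0 0 0 0" --pt "0.4 0 0 0 0 0 0" --pt "0.4 0 0 0 0 0 0" --pt "0.4 0 0 0 0 0 0" --pt "0.4 0 0 0 0 0 0"

```text
time_s: 7.1
eef_pos: [477.3, 339.8, 6.1]
ee_rot: [0.001, -0.705, 0.709, -0.0]
force: [1.0, -0.0, 5.7]
grip_width: 0.685
grip_force: 37.4
```

```bash
python3 -c "
from h import *
st()"
```

```text
7.1 eef [477.3 339.8   6.1] xdir -1.5765 zdir [ 1.9e-03  8.0e-04 -1.0e+00] F [ 1.05 -0.03  5.72] M [ 0.015 -0.127 -0.042] grip 0.685 37.4 q [ 0.42  0.7   1.53 -0.    0.91 -2.72]
```

>>> send_rows --pt "0.4 0 0 -0.01 0 0 0" --pt "0.4 0 0 -0.03 0 0 0" --pt "0.4 0 0 -0.04 0 0 0" --pt "0.4 0.03 -0.014 -0.04 0 0 0" --pt "0.4 0.045 -0.016 -0.04 0 0 0" --pt "0.4 0.045 -0.016 -0.025 0 0 0" --pt "0.4 0.045 -0.016 0 0 0 0" --pt "0.4 0.045 -0.016 0 0 0 0" --pt "0.4 0.044 -0.016 0 0 0 0" --pt "0.4 0 0 0 0 0 0" --squeeze 45

```text
time_s: 8.35
eef_pos: [546.5, 154.5, 190.0]
ee_rot: [-0.022, -0.66, 0.75, -0.037]
force: [-0.3, 0.3, -3.6]
grip_width: 0.681
grip_force: 50.1
```

Run:
```python
from h import *
np.set_printoptions(precision=2,suppress=True)
e,T=st()
p=ctrl.capture("wrist");save(p,"w2.png")
for q,z in dict(stud_tip=110,stud_start=79.5,go_gauge=e[2]+2).items():
    for r in ctrl.landmark_of(q,p)[:2]: print(q,r["score"],r["point"],ray(p,r["point"],z)[:2])
```

```text
8.35 eef [546.5 154.5 190. ] xdir -1.6984 zdir [ 0.02 -0.09 -1.  ] F [-0.3   0.32 -3.58] M [0.05 0.05 0.03] grip 0.681 50.1 q [ 0.11  0.45  1.42 -0.09  1.27 -2.88]
stud_tip 0.94 [291.8, 15.7] [549.2    3.29]
stud_start 0.84 [297.0, 27.9] [548.23   1.79]
go_gauge 0.55 [317.8, 256.7] [547.05 154.96]
```

View pics/w2.png

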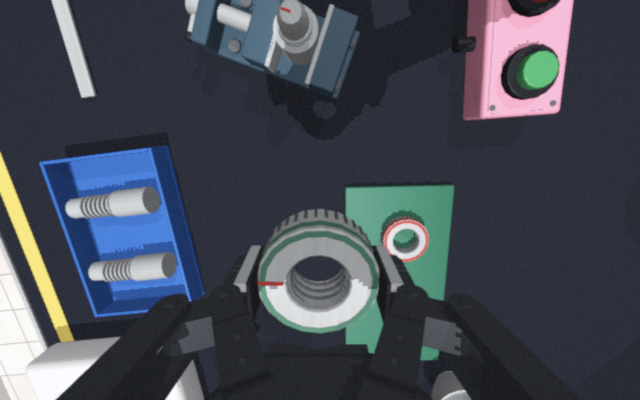

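The gauge is gripped, with its mark along -y of the tool. The stud tip is at (291,12). The wrist hit its limit and the tool tilted, so I'll level it, turn clockwise, and look again.

```bash
cat >> h.py <<'E'
def rows(X,yaw,n):
    e,T,s=tool();c,k=np.cos(yaw),np.sin(yaw)
    G=np.array([[c,k,0],[k,-c,0],[0,0,-1.]])
    rv=Ro.from_matrix(T.T@G).as_rotvec();d=Ro.from_rotvec(rv/n);R0=Ro.from_matrix(T);st_=(np.array(X)-e)/n
    print("rotvec/row",(rv/n).round(4))
    for i in range(n): print((R0.inv().apply(st_)/1000).round(4).tolist()); R0=R0*d
E
python3 - <<'E'
from h import *
rows([594,75,190],-2.17,4)
p=ctrl.capture("wrist");b=[ray(p,u,52)[:2] for u in [(331,20),(310,88),(357,14),(336,96)]]
print(b,[np.arctan2(*(b[i]-b[i+1])[::-1]) for i in (0,2)])
E
```

```text
rotvec/row [-0.0116 -0.0184  0.1188]
[0.0186, -0.0143, 0.002]
[0.0168, -0.0165, 0.0015]
[0.0148, -0.0184, 0.001]
[0.0125, -0.02, 0.0005]
[array([518.41609799,  -7.50322985]), array([544.85910066,  47.62330088]), array([494.62334001,  -9.2165917 ]), array([520.87847176,  57.96173915])] [np.float64(-2.0180548406458163), np.float64(-1.943370358069162)]
```

>>> send_rows --pt "0.4 0.0186 -0.0143 0.002 -0.0116 -0.0184 0.1188" --pt "0.4 0.0168 -0.0165 0.0015 -0.0116 -0.0184 0.1188" --pt "0.4 0.0148 -0.0184 0.001 -0.0116 -0.0184 0.1188" --pt "0.4 0.0125 -0.02 0.0005 -0.0116 -0.0184 0.1188" --pt "0.4 0 0 0 0 0 0" --pt "0.4 0 0 0 0 0 0" --pt "0.4 0 0 0 0 0 0" --pt "0.4 0 0 0 0 0 0" --pt "0.4 0 0 0 0 0 0" --pt "0.4 0 0 0 0 0 0"

```text
time_s: 9.85
eef_pos: [594.4, 74.4, 190.2]
ee_rot: [0.0, -0.467, 0.884, -0.0]
force: [0.1, -0.8, -5.0]
grip_width: 0.689
grip_force: 50.1
```

Run:
```python
from h import *
np.set_printoptions(precision=2,suppress=True)
e,T=st()
p=ctrl.capture("wrist");save(p,"w3.png")
for q,z in dict(stud_tip=110,stud_start=79.5,stud=0,shank=75,go_gauge=e[2]+2).items():
    for r in ctrl.landmark_of(q,p)[:2]: print(q,round(r["score"],2),r["point"],ray(p,r["point"],z)[:2])
u=proj(p,[543,0,100]).astype(int);print(u)
a=p["img"][max(u[1]-75,0):u[1]+75,u[0]-100:u[0]+100];print(max(u[1]-75,0),u[0]-100)
g=p["img"][170:370,220:420]
cv2.imwrite("pics/c3.png",np.hstack([cv2.resize(a,(600,int(a.shape[0]*3)),interpolation=2)[:450],np.zeros((min(450,a.shape[0]*3),1,3),np.uint8)])[:,:,::-1])
```

```text
9.85 eef [594.4  74.4 190.2] xdir -2.1705 zdir [ 0. -0. -1.] F [ 0.09 -0.8  -4.97] M [-0.05  0.05  0.03] grip 0.689 50.1 q [-0.07  0.51  1.32 -0.    1.31 -2.61]
stud_tip 0.6 [310.0, 97.1] [550.67  -0.57]
stud_tip 0.6 [477.5, 211.5] [485.39 154.93]
stud_start 0.89 [312.8, 98.4] [549.64   0.62]
stud_start 0.29 [483.1, 250.8] [489.83 218.14]
stud 0.62 [315.7, 104.9] [551.33   6.17]
shank 0.97 [313.1, 100.0] [550.2    1.73]
go_gauge 0.64 [316.1, 258.7] [596.45  75.22]
go_gauge 0.49 [315.0, 100.6] [548.69   4.77]
[318  92]
17 218
```

View pics/c3.png

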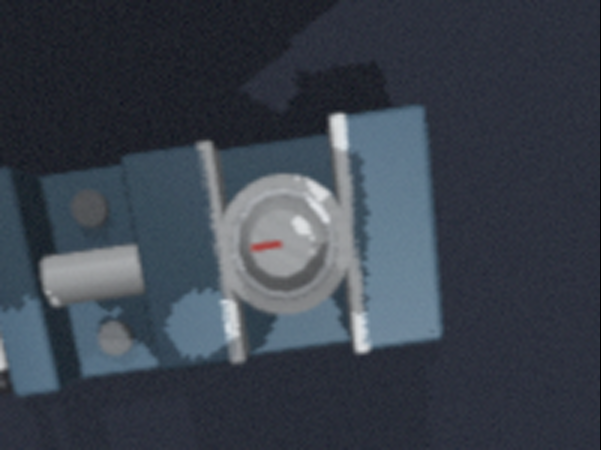

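Run:
```python
from h import *
np.set_printoptions(precision=2,suppress=True)
e,T,s=tool()
p=ctrl.capture("wrist")
z=e[2]+27.9;u=proj(p,[e[0],e[1],z]);print(u)
a=rectify(p,e[:2],z,40,8)
t=rectify(p,(549,0),110,30,10)
hs=cv2.cvtColor(t,cv2.COLOR_RGB2HSV);m=(((hs[...,0]<8)|(hs[...,0]>170))&(hs[...,1]>110))
ys,xs=np.nonzero(m);P=np.c_[549+30-ys/10,30-xs/10];c=P.mean(0);w,v=np.linalg.eigh(np.cov(P.T));d=v[:,1]
if d[0]<0:d=-d
q=(P-c)@d;print("tip mark c",c,"yaw",np.arctan2(d[1],d[0]),"ends",c+d*q.min(),c+d*q.max(),len(P))
hs=cv2.cvtColor(a,cv2.COLOR_RGB2HSV);m=(((hs[...,0]<8)|(hs[...,0]>170))&(hs[...,1]>110))
n,l,stt,cc=cv2.connectedComponentsWithStats(m.astype(np.uint8));k=1+np.argmax(stt[1:,4])
ys,xs=np.nonzero(l==k);P=np.c_[e[0]+40-ys/8,e[1]+40-xs/8];c=P.mean(0);w,v=np.linalg.eigh(np.cov(P.T));d=v[:,1]
if d[0]<0:d=-d
q=(P-c)@d;print("gauge mark c",c,"yaw",np.arctan2(d[1],d[0]),"ends",c+d*q.min(),c+d*q.max(),len(P))
o=np.hstack([cv2.resize(a,(400,400)),cv2.resize(t,(400,400))]);cv2.imwrite("pics/c4.png",o[:,:,::-1])
```

```text
[318.24 283.6 ]
tip mark c [553.48  -1.31] yaw -0.45515752841929846 ends [550.56   0.12] [556.47  -2.77] 731
gauge mark c [614.07  60.58] yaw -0.6406072553734339 ends [608.72  64.57] [618.86  57.  ] 1356
```

View pics/c4.png

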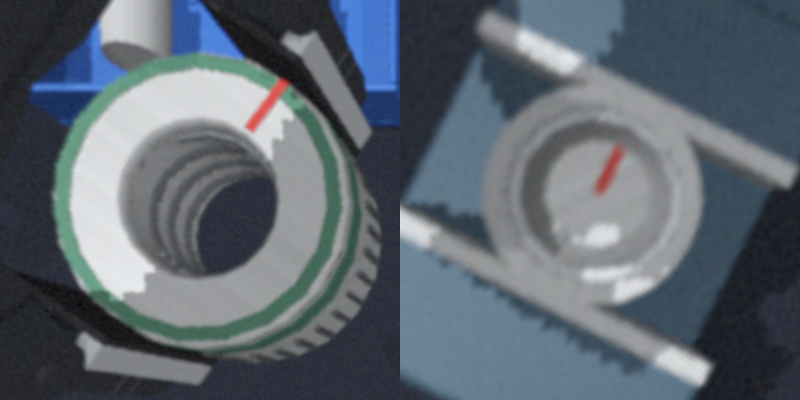

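Stud yaw is -0.455 and gauge yaw -0.64. The stud axis is at ≈(550.5, 0.3), and the gauge is centred on the TCP. Moving over the stud.

Run:
```python
from h import *
rows([550.2,0,135],-2.09,5)
```

```text
rotvec/row [-0.0002  0.     -0.0162]
[0.0173, -0.0011, 0.011]
[0.0173, -0.0008, 0.011]
[0.0173, -0.0005, 0.011]
[0.0173, -0.0002, 0.011]
[0.0173, 0.0, 0.011]
```

>>> send_rows --pt "0.4 0.0173 -0.0011 0.011 0 0 -0.0162" --pt "0.4 0.0173 -0.0008 0.011 0 0 -0.0162" --pt "0.4 0.0173 -0.0005 0.011 0 0 -0.0162" --pt "0.4 0.0173 -0.0002 0.011 0 0 -0.0162" --pt "0.4 0.0173 0 0.011 0 0 -0.0162" --pt "0.4 0 0 0 0 0 0" --pt "0.4 0 0 0.012 0 0 0" --pt "0.4 0 0 0.012 0 0 0" --pt "0.4 0 0 0.005 0 0 0" --pt "0.4 0 0 0 0 0 0"

```text
time_s: 11.45
eef_pos: [550.1, 0.2, 105.7]
ee_rot: [-0.0, -0.502, 0.865, -0.0]
force: [-0.2, -0.3, -4.4]
grip_width: 0.689
grip_force: 50.1
```

Run:
```python
from h import *
np.set_printoptions(precision=2,suppress=True)
e,T=st()
p=ctrl.capture("wrist")
a=rectify(p,e[:2],e[2]+27.9,35,8);t=rectify(p,e[:2],110,20,14)
o=np.hstack([cv2.resize(a,(400,400)),cv2.resize(t,(400,400))]);cv2.imwrite("pics/c5.png",o[:,:,::-1])
for z,b,h,s in ((110,t,20,14),):
    hs=cv2.cvtColor(b,cv2.COLOR_RGB2HSV);m=(((hs[...,0]<8)|(hs[...,0]>170))&(hs[...,1]>110))
    n,l,stt,cc=cv2.connectedComponentsWithStats(m.astype(np.uint8))
    for k in range(1,n):
        if stt[k,4]>60: print("red",stt[k,4],e[:2]+h-cc[k][::-1]/s)
```

```text
11.45 eef [550.1   0.2 105.7] xdir -2.0895 zdir [-0. -0. -1.] F [-0.21 -0.33 -4.39] M [ 0.04 -0.04  0.06] grip 0.689 50.1 q [-0.21  0.5   1.58 -0.    1.07 -2.84]
red 1808 [553.79  -1.13]
```

View pics/c5.png

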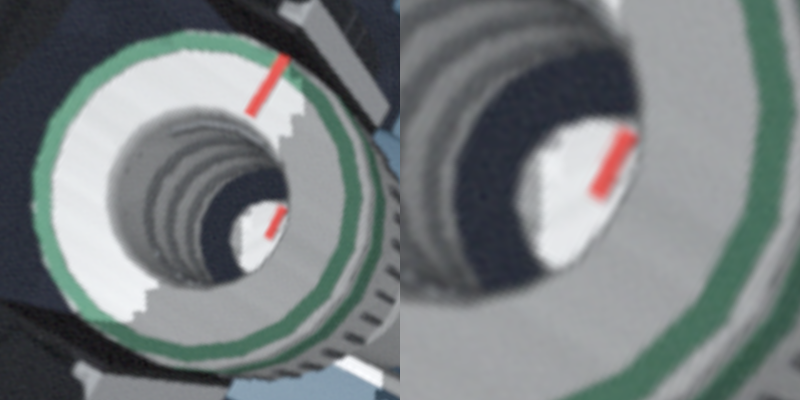

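The marks line up and the stud shows concentric with the bore to about 0.4 mm. Lowering slowly.

>>> send_rows --pt "0.4 0 0 0.007 0 0 0" --pt "0.4 0 0 0.007 0 0 0" --pt "0.4 0 0 0.002 0 0 0" --pt "0.4 0 0 0.0015 0 0 0" --pt "0.4 0 0 0.0015 0 0 0" --pt "0.4 0 0 0.0015 0 0 0" --pt "0.4 0 0 0.001 0 0 0" --pt "0.4 0 0 0.001 0 0 0" --pt "0.4 0 0 0 0 0 0" --pt "0.4 0 0 0 0 0 0"

```text
time_s: 12.75
eef_pos: [550.2, -0.0, 83.7]
ee_rot: [0.0, -0.502, 0.865, -0.0]
force: [0.3, -0.1, -4.4]
grip_width: 0.679
grip_force: 50.1
```

>>> send_rows --pt "0.4 0 0 0.001 0 0 0" --pt "0.4 0 0 0.001 0 0 0" --pt "0.4 0 0 0.001 0 0 0" --pt "0.4 0 0 0.0007 0 0 0" --pt "0.4 0 0 0.0005 0 0 0" --pt "0.4 0 0 0.0005 0 0 0" --pt "0.4 0 0 0.0003 0 0 0" --pt "0.4 0 0 0.0003 0 0 0" --pt "0.4 0 0 0 0 0 0" --pt "0.4 0 0 0 0 0 0"

```text
time_s: 14.0
eef_pos: [550.2, -0.1, 78.4]
ee_rot: [0.0, -0.502, 0.865, -0.0]
force: [-0.6, -0.7, -4.3]
grip_width: 0.683
grip_force: 50.1
```

>>> send_rows --pt "0.4 0 0 0.0003 0 0 0" --pt "0.4 0 0 0.0003 0 0 0" --pt "0.4 0 0 0.0002 0 0 0" --pt "0.4 0 0 0.0002 0 0 0" --pt "0.4 0 0 0.0002 0 0 0" --pt "0.4 0 0 0.0001 0 0 0" --pt "0.4 0 0 0.0001 0 0 0" --pt "0.4 0 0 0 0 0 0" --pt "0.4 0 0 0 0 0 0" --pt "0.4 0 0 0 0 0 0"

```text
time_s: 15.25
eef_pos: [550.3, -0.0, 77.7]
ee_rot: [0.0, -0.502, 0.865, -0.001]
force: [-3.1, 0.2, 6.8]
grip_width: 0.679
grip_force: 51.2
```

Contact at TCP 77.7, so the underside is at 79.5 as expected. Turning clockwise while following the pitch.

>>> send_rows --pt "0.4 0 0 0.00014 0 0 0.15" --pt "0.4 0 0 0.00014 0 0 0.15" --pt "0.4 0 0 0.00014 0 0 0.15" --pt "0.4 0 0 0.00014 0 0 0.15" --pt "0.4 0 0 0.00014 0 0 0.15" --pt "0.4 0 0 0.00014 0 0 0.15" --pt "0.4 0 0 0.00014 0 0 0.15" --pt "0.4 0 0 0.00014 0 0 0.15" --pt "0.4 0 0 0 0 0 0" --pt "0.4 0 0 0 0 0 0"

```text
time_s: 16.5
eef_pos: [550.3, -0.1, 76.5]
ee_rot: [0.001, 0.074, 0.997, -0.0]
force: [-4.2, 0.6, 7.3]
grip_width: 0.687
grip_force: 51.2
```

```bash
python3 -c "
from h import *
st()"
```

```text
16.5 eef [ 5.503e+02 -1.000e-01  7.650e+01] xdir 2.9933 zdir [ 1.2e-03 -5.0e-04 -1.0e+00] F [-4.16  0.62  7.3 ] M [ 0.007  0.727 -0.086] grip 0.687 51.2 q [-0.21  0.54  1.6  -0.    1.   -1.64]
```

>>> send_rows --pt "0.4 0 0 0.00013 0 0 0.14" --pt "0.4 0 0 0.00013 0 0 0.14" --pt "0.4 0 0 0.00013 0 0 0.14" --pt "0.4 0 0 0.00013 0 0 0.14" --pt "0.4 0 0 0.00013 0 0 0.14" --pt "0.4 0 0 0.00013 0 0 0.14" --pt "0.4 0 0 0.00013 0 0 0.14" --pt "0.4 0 0 0 0 0 0" --pt "0.4 0 0 0 0 0 0" --pt "0.4 0 0 0 0 0 0"

```text
time_s: 17.75
eef_pos: [550.2, -0.1, 75.5]
ee_rot: [0.001, 0.535, 0.845, 0.0]
force: [-4.6, 0.6, 6.5]
grip_width: 0.683
grip_force: 51.2
```

```bash
python3 -c "
from h import *
st()"
```

```text
17.75 eef [ 5.502e+02 -1.000e-01  7.550e+01] xdir 2.0133 zdir [ 1.e-03 -4.e-04 -1.e+00] F [-4.59  0.64  6.46] M [ 0.07   0.709 -0.095] grip 0.683 51.2 q [-0.21  0.54  1.61 -0.    1.   -0.66]
```

>>> send_rows --pt "0.4 0 0 0.00011 0 0 0.12" --pt "0.4 0 0 0.00011 0 0 0.12" --pt "0.4 0 0 0.00011 0 0 0.12" --pt "0.4 0 0 0.00011 0 0 0.12" --pt "0.4 0 0 0.00011 0 0 0.12" --pt "0.4 0 0 0 0 0 0" --pt "0.4 0 0 0 0 0 0" --pt "0.4 0 0 0 0 0 0" --pt "0.4 0 0 0 0 0 0" --pt "0.4 0 0 0 0 0 0"

```text
time_s: 19.0
eef_pos: [550.4, -0.1, 75.0]
ee_rot: [0.001, 0.761, 0.649, 0.0]
force: [-3.5, -0.3, 6.9]
grip_width: 0.681
grip_force: 51.3
```

```bash
python3 -c "
from h import *
st()"
```

```text
19.0 eef [ 5.504e+02 -1.000e-01  7.500e+01] xdir 1.4133 zdir [ 1.3e-03 -5.0e-04 -1.0e+00] F [-3.47 -0.33  6.86] M [-0.044  0.782 -0.031] grip 0.681 51.3 q [-0.21  0.54  1.61 -0.    1.   -0.06]
```

No contact yet (z still follows). Continuing.

>>> send_rows --pt "0.4 0 0 0.0001 0 0 0.11" --pt "0.4 0 0 0.0001 0 0 0.11" --pt "0.4 0 0 0.0001 0 0 0.11" --pt "0.4 0 0 0.0001 0 0 0.11" --pt "0.4 0 0 0.0001 0 0 0.11" --pt "0.4 0 0 0.0001 0 0 0.11" --pt "0.4 0 0 0 0 0 0" --pt "0.4 0 0 0 0 0 0" --pt "0.4 0 0 0 0 0 0" --pt "0.4 0 0 0 0 0 0"

```text
time_s: 20.25
eef_pos: [550.4, -0.1, 74.4]
ee_rot: [0.0, 0.93, 0.368, 0.001]
force: [-3.5, -0.3, 6.3]
grip_width: 0.681
grip_force: 51.2
```

```bash
python3 -c "
from h import *
st()"
```

```text
20.25 eef [ 5.504e+02 -1.000e-01  7.440e+01] xdir 0.7534 zdir [ 1.5e-03 -5.0e-04 -1.0e+00] F [-3.48 -0.33  6.26] M [ 0.037  0.649 -0.018] grip 0.681 51.2 q [-0.21  0.54  1.61 -0.    1.    0.6 ]
```

>>> send_rows --pt "0.4 0 0 0.0001 0 0 0.11" --pt "0.4 0 0 0.0001 0 0 0.11" --pt "0.4 0 0 0.0001 0 0 0.11" --pt "0.4 0 0 0.0001 0 0 0.11" --pt "0.4 0 0 0.0001 0 0 0.11" --pt "0.4 0 0 0.0001 0 0 0.11" --pt "0.4 0 0 0 0 0 0" --pt "0.4 0 0 0 0 0 0" --pt "0.4 0 0 0 0 0 0" --pt "0.4 0 0 0 0 0 0"

```text
time_s: 21.5
eef_pos: [550.5, -0.2, 73.8]
ee_rot: [0.0, 0.999, 0.047, 0.001]
force: [-2.7, -0.6, 6.2]
grip_width: 0.682
grip_force: 51.1
```

```bash
python3 -c "
from h import *
st()"
```

```text
21.5 eef [ 5.505e+02 -2.000e-01  7.380e+01] xdir 0.0933 zdir [ 1.7e-03 -7.0e-04 -1.0e+00] F [-2.71 -0.55  6.18] M [-0.072  0.547 -0.053] grip 0.682 51.1 q [-0.21  0.54  1.61 -0.    0.99  1.26]
```

>>> send_rows --pt "0.4 0 0 0.0001 0 0 0.11" --pt "0.4 0 0 0.0001 0 0 0.11" --pt "0.4 0 0 0.0001 0 0 0.11" --pt "0.4 0 0 0.0001 0 0 0.11" --pt "0.4 0 0 0.0001 0 0 0.11" --pt "0.4 0 0 0.0001 0 0 0.11" --pt "0.4 0 0 0.0001 0 0 0.11" --pt "0.4 0 0 0 0 0 0" --pt "0.4 0 0 0 0 0 0" --pt "0.4 0 0 0 0 0 0"

```text
time_s: 22.75
eef_pos: [550.8, -0.4, 73.4]
ee_rot: [0.0, 0.943, -0.332, 0.001]
force: [-4.0, -1.1, 6.7]
grip_width: 0.687
grip_force: 51.4
```

```bash
python3 -c "
from h import *
st()"
```

```text
22.75 eef [ 5.508e+02 -4.000e-01  7.340e+01] xdir -0.6767 zdir [ 0.0024 -0.0011 -1.    ] F [-3.98 -1.05  6.7 ] M [-0.249  0.585 -0.105] grip 0.687 51.4 q [-0.21  0.54  1.61 -0.    0.99  2.03]
```

The z has stopped following the pitch, which means shoulder contact near 75.1 mm (θ≈4.6 rad, less than a turn). Tightening gently.

>>> send_rows --pt "0.4 0 0 0 0 0 0.1" --pt "0.4 0 0 0 0 0 0.1" --pt "0.4 0 0 0 0 0 0.1" --pt "0.4 0 0 0 0 0 0.1" --pt "0.4 0 0 0 0 0 0" --pt "0.4 0 0 0 0 0 0" --pt "0.4 0 0 0 0 0 0" --pt "0.4 0 0 0 0 0 0" --pt "0.4 0 0 0 0 0 0" --pt "0.4 0 0 0 0 0 0"

```text
time_s: 24.0
eef_pos: [550.7, -0.4, 73.4]
ee_rot: [-0.0, 0.859, -0.513, 0.001]
force: [-4.3, -0.6, 7.8]
grip_width: 0.677
grip_force: 51.4
```

```bash
python3 -c "
from h import *
e,T=st();print(e)"
```

```text
24.0 eef [ 5.507e+02 -4.000e-01  7.340e+01] xdir -1.0767 zdir [ 0.0022 -0.0011 -1.    ] F [-4.3  -0.63  7.85] M [-0.221  0.615 -0.047] grip 0.677 51.4 q [-0.21  0.54  1.61 -0.    0.99  2.43]
[ 5.50674701e+02 -4.13956803e-01  7.33706740e+01]
```

>>> send_rows --pt "0.4 0 0 0 0 0 0.1" --pt "0.4 0 0 0 0 0 0.1" --pt "0.4 0 0 0 0 0 0.1" --pt "0.4 0 0 0 0 0 0.1" --pt "0.4 0 0 0 0 0 0" --pt "0.4 0 0 0 0 0 0" --pt "0.4 0 0 0 0 0 0" --pt "0.4 0 0 0 0 0 0" --pt "0.4 0 0 0 0 0 0" --pt "0.4 0 0 0 0 0 0"

```text
time_s: 25.25
eef_pos: [550.6, -0.4, 73.3]
ee_rot: [-0.0, 0.74, -0.673, 0.001]
force: [-3.6, -1.3, 7.9]
grip_width: 0.684
grip_force: 51.4
```

```bash
python3 -c "
from h import *
e,T=st();print(e)
m=[]
for i in range(4):
    p=ctrl.capture('wrist');s=ctrl.sense();m.append(np.r_[s['wrist_torque'],s['force']])
print(np.mean(m,0).round(3))
p=ctrl.capture('wrist');e=e
a=rectify(p,(550.6,-.2),e[2]+27.8,35,8);cv2.imwrite('pics/c6.png',cv2.resize(a,(400,400))[:,:,::-1])"
```

```text
25.25 eef [ 5.506e+02 -4.000e-01  7.330e+01] xdir -1.4767 zdir [ 0.0019 -0.0011 -1.    ] F [-3.64 -1.28  7.86] M [-0.285  0.659 -0.109] grip 0.684 51.4 q [-0.21  0.54  1.61 -0.    0.99  2.83]
[ 5.50589589e+02 -4.36630833e-01  7.33457505e+01]
[-0.256  0.701 -0.085 -3.744 -1.504  7.659]
```

View pics/c6.png

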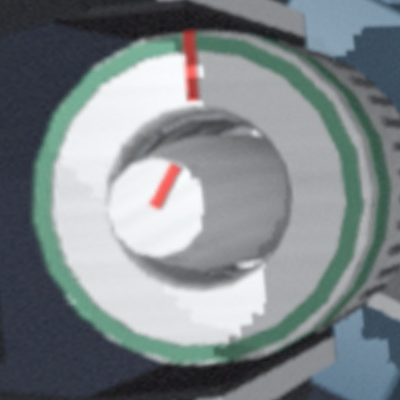

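The picture shows the marks 0.5 rad short of one full turn (θ≈5.79), so the gauge has not slipped in the grip. Wrist joint is near its limit, so I'll regrip.

>>> send_rows --pt "-0.8 0 0 0 0 0 0" --pt "-0.8 0 0 0 0 0 0" --pt "-0.8 0 0 0 0 0 0" --pt "-0.8 0 0 0 0 0 -0.17" --pt "-0.8 0 0 0 0 0 -0.17" --pt "-0.8 0 0 0 0 0 -0.17" --pt "-0.8 0 0 0 0 0 -0.17" --pt "-0.8 0 0 0 0 0 -0.17" --pt "-0.8 0 0 0 0 0 -0.17" --pt "-0.8 0 0 0 0 0 -0.17"

```text
time_s: 26.75
eef_pos: [550.3, -0.0, 72.5]
ee_rot: [0.0, 0.99, -0.14, 0.0]
force: [-0.2, -0.5, -0.0]
grip_width: 0.9
grip_force: 0.0
```

```bash
python3 -c "
from h import *
e,T=st();m=[]
for i in range(4):
    p=ctrl.capture('wrist');s=ctrl.sense();m.append(np.r_[s['wrist_torque'],s['force']])
print(e,np.mean(m,0).round(3),np.std(m,0).round(3))"
```

```text
26.75 eef [550.3  -0.   72.5] xdir -0.2809 zdir [ 9.e-04 -3.e-04 -1.e+00] F [-0.23 -0.53 -0.01] M [-0.025  0.014 -0.047] grip 0.9 0.0 q [-0.21  0.54  1.61 -0.    0.99  1.64]
[ 5.50305736e+02 -2.66582445e-02  7.24531173e+01] [-0.02   0.009 -0.005 -0.092 -0.    -0.033] [0.015 0.026 0.01  0.515 0.37  0.192]
```

>>> send_rows --pt "0.4 0 0 0 0 0 0" --pt "0.4 0 0 0 0 0 0" --pt "0.4 0 0 0 0 0 0" --pt "0.4 0 0 0 0 0 0" --pt "0.4 0 0 0 0 0 0.06" --pt "0.4 0 0 0 0 0 0.06" --pt "0.4 0 0 0 0 0 0.06" --pt "0.4 0 0 0 0 0 0.06" --pt "0.4 0 0 0 0 0 0" --pt "0.4 0 0 0 0 0 0"

```text
time_s: 28.2
eef_pos: [550.1, -0.3, 72.7]
ee_rot: [0.0, 0.965, -0.261, 0.0]
force: [-2.9, -0.6, 5.2]
grip_width: 0.686
grip_force: 48.1
```

```bash
python3 -c "
from h import *
e,T=st();m=[]
for i in range(4):
    p=ctrl.capture('wrist');s=ctrl.sense();m.append(np.r_[s['wrist_torque'],s['force']])
print(e,np.mean(m,0).round(3),np.std(m,0).round(3))"
```

```text
28.2 eef [ 5.501e+02 -3.000e-01  7.270e+01] xdir -0.5271 zdir [ 4.e-04 -6.e-04 -1.e+00] F [-2.85 -0.62  5.23] M [-0.169  0.523 -0.106] grip 0.686 48.1 q [-0.21  0.54  1.61 -0.    0.99  1.89]
[ 5.50081784e+02 -2.51070938e-01  7.27167084e+01] [-0.168  0.486 -0.151 -2.74  -1.103  6.064] [0.013 0.024 0.029 0.945 0.437 0.229]
```

>>> send_rows --pt "0.4 0 0 0 0 0 0.06" --pt "0.4 0 0 0 0 0 0.06" --pt "0.4 0 0 0 0 0 0.06" --pt "0.4 0 0 0 0 0 0.04" --pt "0.4 0 0 0 0 0 0" --pt "0.4 0 0 0 0 0 0" --pt "0.4 0 0 0 0 0 0" --pt "0.4 0 0 0 0 0 0" --pt "0.4 0 0 0 0 0 0" --pt "0.4 0 0 0 0 0 0"

```text
time_s: 29.65
eef_pos: [549.9, -0.3, 72.7]
ee_rot: [0.0, 0.931, -0.365, 0.0]
force: [-4.5, -1.5, 5.9]
grip_width: 0.68
grip_force: 48.1
```

```bash
python3 -c "
from h import *
e,T=st();m=[]
for i in range(4):
    p=ctrl.capture('wrist');s=ctrl.sense();m.append(np.r_[s['wrist_torque'],s['force']])
print(e,np.mean(m,0).round(3),np.std(m,0).round(3))"
```

```text
29.65 eef [ 5.499e+02 -3.000e-01  7.270e+01] xdir -0.7468 zdir [-0.e+00 -7.e-04 -1.e+00] F [-4.51 -1.48  5.93] M [-0.235  0.637 -0.015] grip 0.68 48.1 q [-0.21  0.54  1.61 -0.    0.99  2.1 ]
[ 5.49925915e+02 -2.86260497e-01  7.26905317e+01] [-0.188  0.642 -0.034 -3.872 -0.968  6.085] [0.011 0.049 0.032 0.331 0.265 0.327]
```

```bash
cat >> h.py <<'E'
def gyaw():
    p=ctrl.capture("wrist");c0=np.array([550.5,0.]);out=[]
    for z,r0,r1 in ((110,0,8.5),(101.1,15.5,29)):
        b=rectify(p,c0,z,32,10);hs=cv2.cvtColor(b,cv2.COLOR_RGB2HSV)
        ys,xs=np.nonzero(((hs[...,0]<8)|(hs[...,0]>170))&(hs[...,1]>90))
        P=np.c_[32-ys/10,32-xs/10];r=np.hypot(*P.T);P=P[(r>r0)&(r<r1)];d=np.linalg.eigh(np.cov(P.T))[1][:,1];m=P.mean(0)
        d=d if d@m>0 else -d
        out.append((round(float(np.arctan2(d[1],d[0])),3),round(float(np.arctan2(m[1],m[0])),3),m.round(1).tolist(),len(P)))
    print(out)
E
python3 -c "
from h import *
gyaw();st()"
```

```text
[(-0.468, -0.347, [2.7, -1.0], 1119), (-0.406, -0.409, [21.5, -9.3], 1990)]
29.9 eef [ 5.499e+02 -3.000e-01  7.270e+01] xdir -0.7468 zdir [-0.e+00 -7.e-04 -1.e+00] F [-3.09 -0.89  5.59] M [-0.225  0.621 -0.031] grip 0.681 48.1 q [-0.21  0.54  1.61 -0.    0.99  2.1 ]
```

>>> send_rows --pt "0.4 0 0 0 0 0 0.01" --pt "0.4 0 0 0 0 0 0.01" --pt "0.4 0 0 0 0 0 0.01" --pt "0.4 0 0 0 0 0 0.01" --pt "0.4 0 0 0 0 0 0.01" --pt "0.4 0 0 0 0 0 0.01" --pt "0.4 0 0 0 0 0 0.01" --pt "0.4 0 0 0 0 0 0.01" --pt "0.4 0 0 0 0 0 0.01" --pt "0.4 0 0 0 0 0 0.02"

```text
time_s: 31.15
eef_pos: [549.8, -0.2, 72.6]
ee_rot: [0.0, 0.91, -0.415, 0.0]
force: [-3.7, 0.1, 6.1]
grip_width: 0.68
grip_force: 47.8
```

```bash
python3 -c "
from h import *
e,T=st();m=[]
for i in range(5):
    s=ctrl.sense();m.append(np.r_[s['wrist_torque'],s['force']]);ctrl.capture('wrist')
print(np.array(m).round(3));gyaw()"
```

```text
31.15 eef [ 5.498e+02 -2.000e-01  7.260e+01] xdir -0.8565 zdir [-3.e-04 -8.e-04 -1.e+00] F [-3.69  0.14  6.13] M [-0.12   0.717  0.321] grip 0.68 47.8 q [-0.21  0.54  1.61 -0.    0.99  2.21]
[[-0.12   0.717  0.321 -3.691  0.143  6.13 ]
 [-0.132  0.656  0.197 -4.795 -0.9    6.738]
 [-0.101  0.71   0.175 -4.214  0.159  6.286]
 [-0.122  0.711  0.114 -4.148 -0.363  5.943]
 [-0.12   0.704  0.146 -4.876 -0.243  5.705]]
[(-0.468, -0.344, [2.7, -1.0], 1154), (-0.513, -0.516, [20.3, -11.5], 2043)]
```

The torque while turning is 0.32 N m, so the gauge is clamped hand-snug at θ≈6.3 rad in total. First contact came at ≈4.6 rad, less than a turn, so it's red. Releasing and moving to the box.

>>> send_rows --pt "-1 0 0 0 0 0 0" --pt "-1 0 0 0 0 0 0" --pt "-1 0 0 0 0 0 0" --pt "-1 0 0 -0.03 0 0 0" --pt "-1 0 0 -0.05 0 0 0" --pt "0.5 0 0 -0.05 0 0 0" --pt "1 0.03 0.033 0 0 0 0" --pt "1 0.035 0.039 0 0 0 0" --pt "1 0.035 0.039 0 0 0 0" --pt "1 0.035 0.039 0 0 0 0"

```text
time_s: 32.7
eef_pos: [524.8, -201.9, 202.6]
ee_rot: [-0.0, 0.91, -0.415, 0.001]
force: [0.1, -0.3, -0.3]
grip_width: 0.003
grip_force: 0.0
```

Run:
```python
from h import *
np.set_printoptions(precision=1,suppress=True)
e,T=st()
p=ctrl.capture("wrist")
for q in ("ng_button_top","ok_button_top"):
    for r in ctrl.landmark_of(q,p)[:4]: print(q,round(r["score"],2),r["point"],ray(p,r["point"],64)[:2])
hs=cv2.cvtColor(p["img"],cv2.COLOR_RGB2HSV)
for nm,m in (("red",((hs[...,0]<8)|(hs[...,0]>170))&(hs[...,1]>120)&(hs[...,2]>60)),("green",(hs[...,0]>50)&(hs[...,0]<75)&(hs[...,1]>130))):
    n,l,s,c=cv2.connectedComponentsWithStats(m.astype(np.uint8))
    for k in range(1,n):
        if s[k,4]>150: print(nm,s[k],c[k],ray(p,c[k],64)[:2])
```

```text
32.7 eef [ 524.8 -201.9  202.6] xdir -0.8566 zdir [ 0. -0. -1.] F [ 0.1 -0.3 -0.3] M [ 0. -0. -0.] grip 0.003 0.0 q [-0.6  0.4  1.4  0.   1.3  1.9]
ng_button_top 0.7 [459.4, 256.7] [ 350.2 -244.7]
ng_button_top 0.58 [378.4, 132.5] [ 517.3 -282.5]
ok_button_top 0.9 [427.5, 305.3] [ 327.5 -175.9]
ok_button_top 0.87 [338.2, 192.5] [ 505.6 -211.1]
ok_button_top 0.77 [599.9, 294.1] [ 184.1 -321.7]
red [361 113  33  33 892] [377.  128.9] [ 520.7 -284. ]
red [627 236  13  26 239] [634.2 248.7] [ 209.6 -380.2]
red [442 238  32  28 670] [457.1 251.3] [ 357.5 -247.6]
```

The red button of the grey box is at (518.5, -283). Approaching, pressing to about z 58.5, and backing off.

>>> send_rows --pt "1 0.029 0.029 0.02 0 0 0" --pt "1 0.0283 0.0286 0.03 0 0 0" --pt "1 0 0 0.035 0 0 0" --pt "1 0 0 0.03 0 0 0" --pt "1 0 0 0.016 0 0 0" --pt "1 0 0 0.003 0 0 0" --pt "1 0 0 0 0 0 0" --pt "1 0 0 0.0035 0 0 0" --pt "1 0 0 0.0035 0 0 0" --pt "1 0 0 0.003 0 0 0"

```text
time_s: 34.1
eef_pos: [519.7, -281.6, 59.0]
ee_rot: [0.0, 0.91, -0.415, 0.001]
force: [0.2, -0.1, 5.4]
grip_width: -0.003
grip_force: 2.2
```

>>> send_rows --pt "1 0 0 0.0005 0 0 0" --pt "1 0 0 0 0 0 0" --pt "1 0 0 0 0 0 0" --pt "1 0 0 -0.005 0 0 0" --pt "1 0 0 -0.02 0 0 0" --pt "1 0 0 -0.04 0 0 0" --pt "1 0 0 -0.05 0 0 0" --pt "1 0 0 -0.04 0 0 0" --pt "1 0 0 0 0 0 0" --pt "1 0 0 0 0 0 0"

```text
time_s: 35.35
eef_pos: [518.6, -280.9, 211.8]
ee_rot: [-0.0, 0.91, -0.415, -0.001]
force: [-0.2, 0.5, -0.7]
grip_width: -0.004
grip_force: 0.0
```

Run:
```python
from h import *
np.set_printoptions(precision=1,suppress=True)
st()
p=ctrl.capture("scene")
for r in ctrl.landmark_of("go_gauge",p)[:2]: print(round(r["score"],2),ray(p,r["point"],75)[:2])
p=ctrl.capture("wrist")
for q in ("go_gauge","ng_button_top"):
    for r in ctrl.landmark_of(q,p)[:2]: print(q,round(r["score"],2),ray(p,r["point"],75 if q=="go_gauge" else 64)[:2])
```

```text
35.35 eef [ 518.6 -280.9  211.8] xdir -0.8566 zdir [-0.  0. -1.] F [-0.2  0.5 -0.7] M [-0. -0. -0.] grip -0.004 0.0 q [-0.7  0.5  1.3  0.   1.4  1.7]
0.72 [542.7 -10.8]
0.27 [540.    3.1]
go_gauge 0.96 [548.8   3.2]
ng_button_top 0.86 [ 351.4 -247.9]
ng_button_top 0.72 [ 193.9 -395.3]
```

```bash
python3 -c "
from h import *
print(ctrl.finish_job())"
```

```text
the job is handed in; nothing more can be done
None
```

I screwed the GO gauge down onto the shoulder and left it hand-snug. It met the shoulder after about three quarters of a turn, so I pressed the red button on the grey box, released it, and handed the job in; no verdict came back.

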